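Snap the dust cap onto the slicer's blade hub and hold it pressed

ROBOT

A 7-joint arm with a two-finger parallel gripper is mounted at the origin on the work surface. World frame = base frame: x ahead of the robot, y to its left, z up, the work surface at z = 0. Lengths are in m, angles in rad, forces in N, time in s.
With the tool pointing down it reaches from about 0.35 to 0.9 m from the base axis. Payload 8.1 kg.
Tool frame: the origin (TCP) lies between the finger pads; the fingertips stand 22 mm ahead of it and the grasp point (between the pads) lies 3 mm ahead of it; z points along the fingers, x is the direction in which the jaws open and shut, and the axes are right-handed (so a half turn about z gives the same grasp; the last joint's range is limited). The gripper opens to 92 mm and grips with 3 to 60 N. Pads are 19 mm wide; open, the fingers measure 130 mm over their backs; the gripper's body (75 mm by 190 mm) begins 47 mm behind the grasp point.
Start: joints at [-1.304, 0.434, 0.025, 1.573, -0.012, 1.134, -0.075], TCP at [0.226, 0.583, 0.249] pointing down, gripper open.
Joint ranges: [-2.62, 2.62], [-0.44, 2.09], [-1.27, 1.32], [0.08, 2.57], [-1.32, 4.46], [0.12, 2], [-2.74, 2.74]. Speed limits (rad/s): [2.22, 2.22, 3.01, 3.01, 3.14, 3.14, 3.14].

INTERFACE

Orientations are given as a rotation vector (axis times angle).
In Python, from cell import arm, vision, order gives the robot as it stands.
- The arm moves only by the tool apply_moves, never from a script. Its argument "commands" is a list of rows, each a list of 6 numbers: the shift along the tool's x, y, z in cm, then the turn, a rotation vector about the tool's x, y, z in rad. A call has 1 to 5 rows; each row shifts and turns the commanded pose from where the row before left it, along the tool's axes as they then stand; what a row does not reach is not made up. A row lasts 1/10 s, in which the tool goes at most 50 mm and 8.59 degrees, less where a joint would pass 70% of its speed; a pose out of reach is approached as far as the arm can. A call with a gripper value outside its range is refused whole. "claw" is the closure, from -1 (fully open) to 1 (shut), so that 0 is half open, set as the call begins (left out, the last holds). The fingers move at their own pace and stop on an object; "newtons" is the grip in N (left out, the last holds). Time passes only in rows, so rows that do not move let the fingers close. It gives the time, the measured TCP pose, the force and the opening at its end, in the units of the state.
- arm.observe(): the state, without advancing time (a new reading comes with each control period).
- vision.get_image(name): name is "side" or "top" or "wrist"; returns (picture, depth): 400x640x3 uint8, red, green, blue; 400x640 float32, m along the optical axis (not along the pixel's ray), 0 where there is no reading.
- vision.get_calibration(name): a dict with "K" (3x3 intrinsics, pixels), "R" (3x3) and "t" (3): a world point X has camera coordinates R X + t. Camera axes: x right, y down, z forward; pixel columns grow to the right and rows downward; lengths in m; the calibration is good to about 2 mm. A picture is of the moment at which its call begins: read the wrist's pose just before it. get_calibration takes no time and is no camera call; for the wrist camera it gives the pose at the moment of the call.
- order.sign_off(): hands the job in, once; it reports no verdict.
The state is a dict: "clock": time; "joints": joint angles; "dq": joint speeds; "joint_efforts": joint torques, N m; "position": TCP position; "ee_rot": TCP orientation; "force": force on the tool from outside, world axes, zero at the start; "ft_torque": the same for the moment, N m; "width": opening from 0.0 (shut) to 1.0 (fully open).
Only numpy, scipy, OpenCV 4.12 (cv2) and the standard library are available. Lean on these libraries where they do the work, as an engineer would, in place of code of your own. Each camera call takes 0.05 s, during which the arm holds its last target.

TASK

The slicer's blade hub is out for cleaning and its stud must be covered. Pull the blue cap straight up off its storage stand, put it over the stud in the middle of the hub, and press it down until it clicks over the stud's sprung balls; keep pressing after the click so that the cap squeezes the orange spring washer under it. Finish while holding: the program ends with the fingers still on the cap, pushing it down firmly (about 10 N), and the other caps, the tools and the containers are left where they are.

Things in the scene. Friction and masses are not known exactly. Their poses are not given: they have to be found in the camera images.
- cap_blue: Blue snap cap, about 40 g, open below: 12-sided, 40 mm across flats, 36 mm tall, with a foot flange 50 mm across, 5 mm thick, that fingertips can push on. Bore 28 mm deep, 25 mm wide, narrowed to 20 mm by the flange. Origin: centre of its underside, z up; flats face its x axis and every 30 degrees. Starts on stand_blue, underside 45 mm up, held by sprung balls that let go at about 3 N.
- stand_blue: Storage stand of the blue cap, fixed: grey plastic foot 60 x 60 x 15 mm, aluminium column of 38 mm diameter up to 45 mm on which the cap rests, and a 17 mm post up to 70 mm. Origin: centre of its underside, on the table. The three stands are in a row along y, about 120 mm apart, in any order.
- hub: Blade hub, fixed: white plate 140 x 140 x 18 mm, aluminium disc 100 mm wide (88 mm at its top, 50 mm up), dark boss 52 mm wide up to 62 mm, upright steel stud 17 mm wide with a conical tip (10 mm at the end), top 88 mm above the table. Four sprung brass balls stick out of the stud 75.5 mm up, to a width of 24 mm. Origin: centre of the underside on the table, on the stud's axis; z up.
- stud_tip (a point): Centre of the top end of the hub's stud, 88 mm above the table, on the stud's axis.
- washer: Orange spring washer round the stud, 39 mm wide, 4 mm thick. Origin: centre of its underside, 62 mm up when free (top 66 mm). Pressed, it sinks up to 4 mm at 4 N/mm from 1 N preload; then the cap sits on the boss. Heights of the cap's underside: meets the balls at 79 mm, push peaks (about 8 N) by 77, is gone by 75, from 72 to 67 the balls pull the cap down (to 12 N), meets the washer at 66.
- cap_white: White cap of the same outer shape as the blue one, for another machine, loose on its stand; underside 45 mm above the table. Leave it. Origin: centre of its underside.
- cap_red: Red cap of the same outer shape as the blue one, for another machine, loose on its stand; underside 45 mm above the table. Leave it. Origin: centre of its underside.
- screwdriver: Screwdriver lying on the table beyond the hub, bystander.
- wrench: Steel wrench lying on the table, bystander.
- oil: Small yellow oil bottle with a black cap, 44 mm diameter, 110 mm tall, bystander. Origin: centre of its underside.
- dish: Small steel bowl, 100 mm diameter, 35 mm tall, bystander. Origin: centre of its underside.
- jar: Glass jar with a green lid, 64 mm diameter, 90 mm tall, bystander. Origin: centre of its underside.

How it is judged:
On the way, in this order (a step that is already met when the one before it is completed fails the run):
1. the blue cap is pulled up off its stand (z of cap_blue in the frame of stand_blue above 0.072 m and contact force between the fingers and cap_blue above 0.5 N), for 0.1 s.
2. the blue cap has clicked home over the stud and meets the washer (z of cap_blue in the frame of hub below 0.0665 m and horizontal distance between cap_blue and hub below 0.003 m and angle between cap_blue's own z axis and vertical below 0.08 rad), for 0.2 s.
At the end, for the whole second after the job is handed in: Blue cap past the stud's balls: underside under 65.5 mm up, upright (0.08 rad), centred (3 mm), at rest, pressed on the washer with over 5 N by fingers that still touch it (over 2 N), all through the last second; no other cap, tool or container moved 30 mm (z of cap_blue in the frame of hub between 0.058 and 0.0655 m and horizontal distance between cap_blue and hub below 0.003 m and angle between cap_blue's own z axis and vertical below 0.08 rad and contact force between cap_blue and washer above 5 N and contact force between the fingers and cap_blue above 2 N and linear speed of cap_blue below 0.02 m/s); the arm keeps its last pose, push and grip.
It fails at once if another cap is moved 30 mm (distance of any of cap_white, cap_red from where it was at the start of the episode above 0.03 m).
It fails at once if a tool or container is moved 30 mm (distance of any of screwdriver, wrench, oil, dish, jar from where it was at the start of the episode above 0.03 m).
It also fails if it takes over 45 s, if anything falls off the work surface, if the arm or the gripper's body presses on something with over 40 N, if the wrist force passes 120 N, or if a joint passes its speed limit or range.

## Working session

There is one attempt and no reset: what is moved stays moved. The work goes in short steps, Python scripts to look and compute and a tool call to move; the robot and the scene stay as the last step left them, time stands still between calls to the robot, and variables do not carry over. Pictures are saved under pics/ and viewed, and the job is handed in when it is done.

Besides the shell and the picture viewer there is one more tool, called after "Emit:" by a JSON object that holds its "fn" and its "kwargs", one argument or row to a line. apply_moves: Moves the arm, as the interface text tells. Its arguments: {"type":"object","properties":{"commands":{"type":"array","items":{"type":"array","items":{"type":"number"}}},"claw":{"type":"number"},"newtons":{"type":"number"}},"required":["commands"]}

```bash
mkdir -p pics; ls
python3 - <<'E'
from cell import arm,vision,order
import cv2,numpy as np
print(arm.observe())
for n in ("top","side"):
    p,d=vision.get_image(n); cv2.imwrite(f"pics/{n}0.png",p[:,:,::-1]); np.savez(f"{n}0.npz",p=p,d=d,**vision.get_calibration(n))
    c=vision.get_calibration(n); print(n,c["K"].round(1).tolist(),(-c["R"].T@c["t"]).round(3),c["R"].round(2).tolist())
E
```

```text
pics
{'clock': 0.0, 'joints': array([-1.30361128,  0.43518852,  0.02500457,  1.57407914, -0.01157662,
        1.1340181 , -0.07511878]), 'dq': array([-0.00017505,  0.00043642, -0.00144171, -0.00086604, -0.00099185,
        0.0006782 , -0.00053435]), 'joint_efforts': array([-2.32982835e-03, -6.67852306e+01,  9.83619355e-01, -3.14472306e+01,
       -6.07019663e-02,  4.29723586e-02,  1.41685241e-04]), 'position': array([0.2257874 , 0.58228317, 0.24797369]), 'ee_rot': array([ 2.59122962e+00,  1.77447575e+00, -1.83899685e-03]), 'force': array([-0.00139122,  0.11040287,  0.11464882]), 'ft_torque': array([-0.00819141,  0.06446787, -0.0191274 ]), 'width': 1.0004833974489429}
top [[442.6, 0.0, 327.0], [0.0, 442.6, 199.3], [0.0, 0.0, 1.0]] [ 0.344 -0.048  1.245] [[0.01, -1.0, -0.0], [-0.98, -0.01, -0.18], [0.18, 0.0, -0.98]]
side [[381.4, 0.0, 321.5], [0.0, 381.4, 198.6], [0.0, 0.0, 1.0]] [ 0.286 -0.912  0.646] [[0.96, -0.3, 0.01], [-0.15, -0.51, -0.85], [0.25, 0.81, -0.53]]
```

View pics/top0.png

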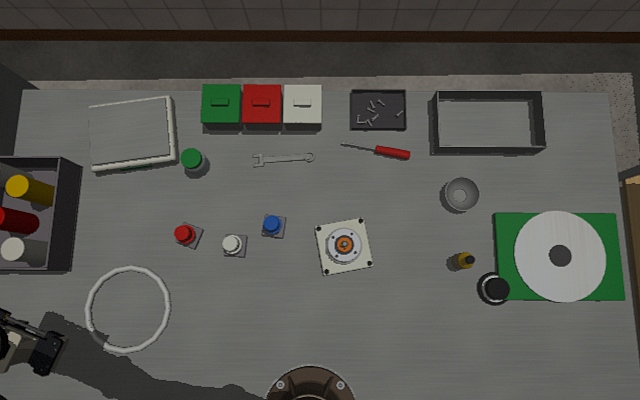

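View pics/side0.png

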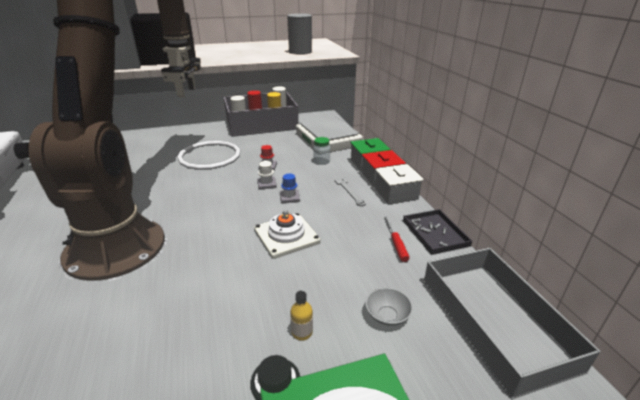

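The top view shows the blue cap at about (272,224), the white cap at (233,244), red at (185,234) and the hub at (344,246). Measuring those next.

```bash
cat > h.py <<'E'
import numpy as np,cv2
def load(f):
    z=np.load(f); return {k:z[k] for k in z}
def ray(c,uv,z):
    d=c["R"].T@np.linalg.inv(c["K"])@np.array([uv[0],uv[1],1.]); o=-c["R"].T@c["t"]
    return o+d*(z-o[2])/d[2]
def cloud(c):
    d=c["d"]; v,u=np.indices(d.shape); K=c["K"]
    P=np.stack([(u-K[0,2])/K[0,0]*d,(v-K[1,2])/K[1,1]*d,d],-1)
    return (P-c["t"])@c["R"]
def proj(c,X):
    q=c["K"]@(c["R"]@np.asarray(X)+c["t"]); return q[:2]/q[2]
E
python3 - <<'E'
from h import *
for n in("top","side"):
    c=load(n+"0.npz"); P=cloud(c); hsv=cv2.cvtColor(c["p"],cv2.COLOR_RGB2HSV)
    H,S,V=[hsv[...,i].astype(int) for i in range(3)]
    box=(P[...,0]>.2)&(P[...,0]<.7)&(abs(P[...,1])<.5)
    for nm,m in dict(blue=(H>100)&(H<125)&(S>120),orange=(H>3)&(H<18)&(S>150)&(P[...,1]<.05)&(P[...,1]>-.15)&(P[...,0]<.6)).items():
        m=m&box; v,u=np.nonzero(m); 
        print(n,nm,m.sum(),u.mean().round(2),v.mean().round(2),u.min(),u.max(),v.min(),v.max(),"z",np.percentile(P[m][:,2],[5,50,95]).round(3))
        if nm=="blue":
            t=m&(P[...,2]>.076); print(" top face",t.sum(),P[t].mean(0).round(4)); vv,uu=np.nonzero(t)
            print("  ray",ray(c,(uu.mean(),vv.mean()),.081).round(4), "bbox",ray(c,((u.min()+u.max())/2,0),.081)[1])
        else: print("  ray",ray(c,(u.mean(),v.mean()),.066).round(4))
    # hub
    m=box&(P[...,2]>.045)&(abs(P[...,1]+.08)<.09)&(P[...,0]>.3)&(P[...,0]<.6)
    print(" hub hi",m.sum(),P[m].min(0).round(3),P[m].max(0).round(3),P[m].mean(0).round(4))
    im=c["p"][:,:,::-1]
    r=im[200:290,220:390] if n=="top" else im[160:260,230:340]
    cv2.imwrite(f"pics/{n}z.png",cv2.resize(r,None,fx=4.5,fy=4.5,interpolation=cv2.INTER_CUBIC))
E
```

```text
top blue 271 266.02 228.04 1 468 215 398 z [0.047 0.08  0.084]
 top face 182 [0.4827 0.1195 0.0956]
  ray [0.4791 0.1299 0.081 ] bbox 0.23133420290963258
top orange 152 336.8 208.51 94 590 30 251 z [0.063 0.067 1.245]
  ray [ 0.5379 -0.0692  0.066 ]
 hub hi 1874 [ 0.344 -0.13   0.046] [ 0.485 -0.046  1.245] [ 0.3868 -0.0655  0.7213]
side blue 146 289.24 181.22 282 296 174 189 z [0.047 0.072 0.081]
 top face 62 [0.4971 0.1018 0.0797]
  ray [0.4966 0.0994 0.081 ] bbox 6.024605939739468
side orange 56 285.52 218.7 279 292 215 221 z [0.063 0.065 0.067]
  ray [ 0.4423 -0.0966  0.066 ]
 hub hi 544 [ 0.4   -0.134  0.045] [ 0.487 -0.044  0.089] [ 0.4409 -0.1     0.0562]
```

View pics/topz.png

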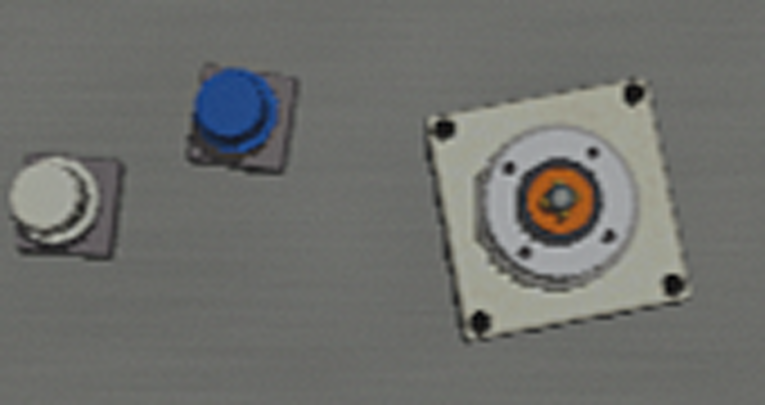

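Run:
```python
from h import *
from scipy.spatial.transform import Rotation as R
from cell import arm,vision
for n in("top","side"):
    c=load(n+"0.npz"); P=cloud(c); hsv=cv2.cvtColor(c["p"],cv2.COLOR_RGB2HSV)
    H,S,V=[hsv[...,i].astype(int) for i in range(3)]
    ok=(c["d"]>.1)
    m=ok&(H>100)&(H<125)&(S>120)&(abs(P[...,0]-.48)<.08)&(abs(P[...,1]-.12)<.08)&(P[...,2]>.077)
    v,u=np.nonzero(m); print(n,"blue",m.sum(),P[m].mean(0).round(4),ray(c,(u.mean(),v.mean()),.081).round(4))
    m=ok&(H>3)&(H<18)&(S>150)&(abs(P[...,0]-.44)<.06)&(abs(P[...,1]+.08)<.08)
    v,u=np.nonzero(m); print(n,"or",m.sum(),ray(c,((u.min()+u.max())/2,(v.min()+v.max())/2),.066).round(4),P[m].mean(0).round(4))
    for zl,zh in((.045,.054),(.057,.07),(.075,.1)):
        m=ok&(P[...,2]>zl)&(P[...,2]<zh)&(abs(P[...,0]-.44)<.07)&(abs(P[...,1]+.09)<.07)
        Q=P[m]; print(" hub",zl,m.sum(),((Q.min(0)+Q.max(0))/2).round(4),(Q.max(0)-Q.min(0)).round(3))
s=arm.observe(); r=R.from_rotvec(s["ee_rot"]); print(r.as_matrix().round(3))
c=vision.get_calibration("wrist"); print((r.inv().apply(-c["R"].T@c["t"]-s["position"])).round(4),(c["R"]@r.as_matrix()).round(3),c["K"].round(1))
```

```text
top blue 168 [0.4955 0.1073 0.0808] [0.4955 0.1073 0.081 ]
top or 126 [ 0.4424 -0.0886  0.066 ] [ 0.4415 -0.0887  0.0665]
 hub 0.045 492 [ 0.4413 -0.0878  0.0497] [0.086 0.084 0.008]
 hub 0.057 247 [ 0.4366 -0.086   0.0635] [0.072 0.059 0.013]
 hub 0.075 47 [ 0.4415 -0.0881  0.0837] [0.021 0.021 0.016]
side blue 58 [0.4966 0.1026 0.0799] [0.4961 0.1005 0.081 ]
side or 56 [ 0.4429 -0.0934  0.066 ] [ 0.4426 -0.0952  0.065 ]
 hub 0.045 315 [ 0.4435 -0.0889  0.0495] [0.087 0.09  0.009]
 hub 0.057 161 [ 0.4431 -0.0913  0.0633] [0.051 0.049 0.013]
 hub 0.075 37 [ 0.444  -0.0907  0.082 ] [0.02  0.014 0.014]
[[ 0.361  0.932 -0.   ]
 [ 0.932 -0.361 -0.001]
 [-0.001  0.    -1.   ]]
[-0.0004 -0.0831 -0.1365] [[ 1.     0.001 -0.   ]
 [-0.001  0.954 -0.301]
 [ 0.     0.301  0.954]] [[338.6   0.  321.8]
 [  0.  338.6 192.7]
 [  0.    0.    1. ]]
```

Emit:
{"fn": "apply_moves", "kwargs": {
  "commands": [
    [-3.1, 3.8, 0, 0, 0, 0],
    [-3.1, 3.8, 0, 0, 0, 0],
    [-3.1, 3.8, 0, 0, 0, 0],
    [-3.1, 3.8, 0, 0, 0, 0],
    [-3.1, 3.8, 0, 0, 0, 0]
  ],
  "claw": -1,
  "newtons": 40
}}

```text
clock: 0.6
position: [0.3475, 0.3675, 0.2485]
ee_rot: [2.592, 1.775, -0.0]
force: [0.6, 0.1, 0.4]
width: 1.002
```

Emit:
{"fn": "apply_moves", "kwargs": {
  "commands": [
    [-3.1, 3.8, 0, 0, 0, 0],
    [-3.1, 3.8, 0, 0, 0, 0],
    [-3.1, 3.8, 0, 0, 0, 0],
    [-3.1, 3.8, 0, 0, 0, 0],
    [-3.1, 3.8, 0, 0, 0, 0]
  ]
}}

```text
clock: 1.1
position: [0.4686, 0.1544, 0.2487]
ee_rot: [-2.592, -1.775, -0.0]
force: [0.2, 0.6, 0.7]
width: 0.998
```

Emit:
{"fn": "apply_moves", "kwargs": {
  "commands": [
    [-3.0, 3.6, 0, 0, 0, 0],
    [0, 0, 0, 0, 0, 0.14],
    [0, 0, 0, 0, 0, 0.14],
    [0, 0, 0, 0, 0, 0.14],
    [0, 0, 0, 0, 0, 0.14]
  ]
}}

```text
clock: 1.6
position: [0.4906, 0.1151, 0.2484]
ee_rot: [-2.985, -0.98, 0.001]
force: [0.5, -0.5, 0.2]
width: 0.999
```

Emit:
{"fn": "apply_moves", "kwargs": {
  "commands": [
    [0, 0, 0, 0, 0, 0.14],
    [0, 0, 0, 0, 0, 0.14],
    [0, 0, 0, 0, 0, 0.14],
    [0, 0, 0, 0, 0, 0],
    [0, 0, 0, 0, 0, 0]
  ]
}}

```text
clock: 2.1
position: [0.4907, 0.1154, 0.2486]
ee_rot: [3.122, 0.353, -0.001]
force: [-0.4, 1.1, -0.0]
width: 1.003
```

```bash
cat > snap.py <<'E'
import sys
from h import *
from cell import arm,vision
from scipy.spatial.transform import Rotation as R
def snap(cam,name,crop=None,s=1):
    c=vision.get_calibration(cam); st=arm.observe(); p,d=vision.get_image(cam)
    np.savez(name+".npz",p=p,d=d,**c,pos=st["position"],rot=st["ee_rot"])
    im=p[:,:,::-1]
    if crop: im=im[crop[1]:crop[3],crop[0]:crop[2]]
    cv2.imwrite(f"pics/{name}.png",cv2.resize(im,None,fx=s,fy=s,interpolation=cv2.INTER_CUBIC))
    m=R.from_rotvec(st["ee_rot"]).as_matrix()
    print(st["clock"],st["position"].round(4),m.round(3).tolist(),st["force"].round(2),st["width"]); return st
E
python3 -c "
from snap import *
snap('wrist','w1')"
```

```text
2.1 [0.4907 0.1154 0.2486] [[0.975, 0.223, -0.0], [0.223, -0.975, -0.0], [-0.0, 0.0, -1.0]] [-0.39  1.08 -0.01] 1.0028936485990052
```

View pics/w1.png

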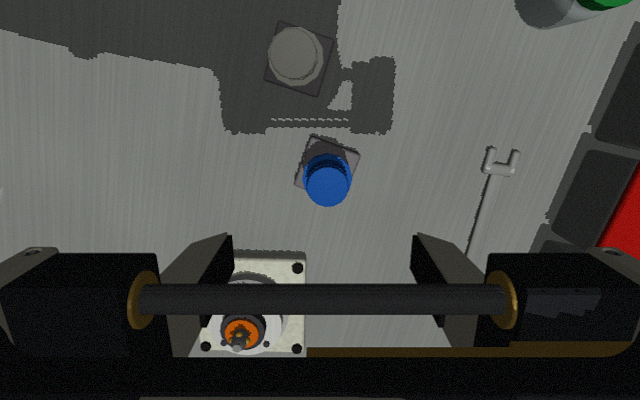

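The wrist view shows the blue cap at (327,180), its stand turned slightly, and the hub stud at (238,340).

```bash
cat > blue.py <<'E'
from h import *
def blue(f):
    c=load(f); P=cloud(c); hsv=cv2.cvtColor(c["p"],cv2.COLOR_RGB2HSV)
    H,S,V=[hsv[...,i].astype(int) for i in range(3)]
    m=(c["d"]>.05)&(H>100)&(H<125)&(S>120)&(np.hypot(P[...,0]-.4955,P[...,1]-.106)<.06)
    print("z",np.percentile(P[m][:,2],[2,50,90]).round(4))
    t=(m&(P[...,2]>.078)).astype(np.uint8)
    t=cv2.morphologyEx(t,cv2.MORPH_OPEN,np.ones((3,3)))
    k=max(cv2.findContours(t,0,cv2.CHAIN_APPROX_NONE)[0],key=cv2.contourArea)[:,0]
    Q=np.array([ray(c,p,.081)[:2] for p in k]); 
    (ctr,r)=cv2.minEnclosingCircle((Q*1e3).astype(np.float32)); print("circle",np.round(ctr,1),r)
    el=cv2.fitEllipse((Q*1e3).astype(np.float32)); print("ell",el)
    v,u=np.nonzero(t); print("centroid",ray(c,(u.mean(),v.mean()),.081).round(4), P[t>0].mean(0).round(4))
    d=Q*1e3-np.array(el[0]); a=np.arctan2(d[:,1],d[:,0]); rr=np.hypot(*d.T)
    z=np.sum((rr-rr.mean())*np.exp(-12j*a)); print("corner phase deg (mod30)",np.degrees(np.angle(z))/12, abs(z)/len(a)*2)
E
python3 - <<'E'
from blue import *
blue("w1.npz")
c=load("w1.npz"); cv2.imwrite("pics/w1z.png",cv2.resize(c["p"][125:220,280:375,::-1],None,fx=6,fy=6,interpolation=cv2.INTER_CUBIC))
# stand square orientation from side edges? grey foot
E
```

```text
z [0.0496 0.271  0.3333]
circle [495.4 109. ] 19.836271286010742
ell ((495.52679443359375, 109.20481872558594), (38.202632904052734, 38.523033142089844), 60.41417694091797)
centroid [0.4955 0.1095 0.081 ] [0.4954 0.1095 0.0814]
corner phase deg (mod30) 2.1880230285479825 0.08395092820951548
```

View pics/w1z.png

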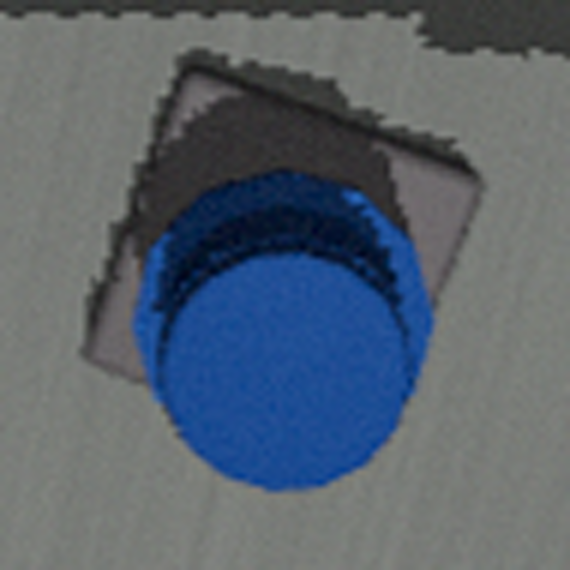

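Emit:
{"fn": "apply_moves", "kwargs": {
  "commands": [
    [0.32, 0.73, 3, 0, 0, 0],
    [0, 0, 3, 0, 0, 0],
    [0, 0, 0, 0, 0, 0],
    [0, 0, 0, 0, 0, 0]
  ]
}}

```text
clock: 2.55
position: [0.4955, 0.1088, 0.189]
ee_rot: [3.122, 0.348, -0.002]
force: [-0.0, -0.8, 0.6]
width: 0.995
```

Run:
```python
from snap import *
from blue import blue
snap('wrist','w2'); blue('w2.npz')
c=load("w2.npz"); cv2.imwrite("pics/w2z.png",cv2.resize(c["p"][125:275,240:400,::-1],None,fx=4,fy=4,interpolation=cv2.INTER_CUBIC))
```

```text
2.55 [0.4955 0.1088 0.189 ] [[0.975, 0.22, -0.001], [0.22, -0.975, -0.0], [-0.001, 0.0, -1.0]] [-0.05 -0.83  0.6 ] 0.9945188314131183
z [0.0497 0.0822 0.2733]
circle [495.6 109. ] 19.81572723388672
ell ((495.6360168457031, 109.09449005126953), (38.335411071777344, 38.82460021972656), 32.00844192504883)
centroid [0.4955 0.1095 0.081 ] [0.4955 0.1095 0.0814]
corner phase deg (mod30) 6.908066685878745 0.06769340623464214
```

View pics/w2z.png

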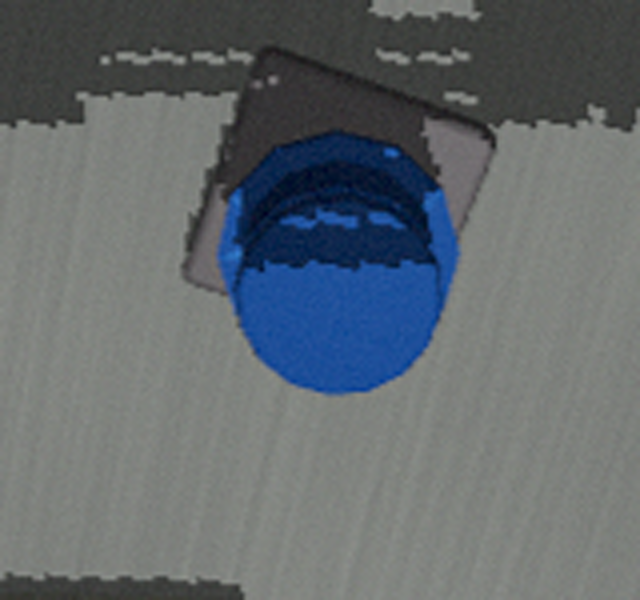

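Run:
```python
from h import *
from scipy.spatial import ConvexHull
for f in("w1.npz","w2.npz"):
    c=load(f); p=c["p"].astype(float)
    b=(p[...,2]-p[...,0]).astype(np.float32); s=6
    x0,y0,x1,y1=270,120,390,240
    b=cv2.resize(cv2.GaussianBlur(b,(0,0),.6)[y0:y1,x0:x1],None,fx=s,fy=s,interpolation=cv2.INTER_CUBIC)
    m=(b>28).astype(np.uint8)
    k=max(cv2.findContours(m,0,cv2.CHAIN_APPROX_NONE)[0],key=cv2.contourArea)[:,0]
    px=(k+.5)/s-.5+[x0,y0]
    yaw=np.degrees(np.arctan2(.221,.975))
    for nm,z,lo,hi,R0 in(("top",.081,.5,1,20),("flange",.050,-1,-.1,25)):
        Q=np.array([ray(c,q,z)[:2] for q in px])*1e3
        d=Q-[495.5,109.2]; a=np.degrees(np.arctan2(d[:,1],d[:,0])); r=np.hypot(*d.T)
        # support-function on lower (toward image bottom = -tool.. ) arcs
        sel=abs(r-R0*1.015)<2.0
        bins={}
        for ai,ri in zip(a[sel],r[sel]): bins.setdefault(int(ai//6)*6+3,[]).append(ri)
        print(f,nm,{b:round(float(np.mean(v)),2) for b,v in sorted(bins.items()) if len(v)>3})
    ap=cv2.approxPolyDP(k,1.8*s*0.35,True)[:,0]; ap=(ap+.5)/s-.5+[x0,y0]
    for q in ap:
        print(q.round(1),[ (np.degrees(np.arctan2(*(ray(c,q,z)[:2]*1e3-[495.5,109.2])[::-1])).round(1), np.hypot(*(ray(c,q,z)[:2]*1e3-[495.5,109.2])).round(1)) for z in(.081,.05)])
```

```text
w1.npz top {-165: 21.91, -159: 21.45, -153: 21.08, -147: 19.93, -141: 19.71, -135: 19.81, -129: 20.03, -123: 20.05, -117: 20.05, -111: 20.2, -105: 20.38, -99: 20.3, -93: 20.23, -87: 20.38, -81: 20.7, -75: 20.52, -69: 20.64, -63: 20.64, -57: 20.65, -51: 20.44, -45: 20.48, -39: 20.7, -33: 20.51, -27: 20.37, -21: 20.39, -15: 20.43, -9: 20.19, -3: 20.27, 3: 21.11, 9: 21.45, 15: 21.89}
w1.npz flange {-177: 24.99, -171: 25.29, -165: 25.84, -159: 25.74, -153: 25.48, -147: 25.53, -141: 25.89, -135: 26.48, -129: 26.2, -123: 26.6, -117: 27.15, -27: 27.1, -21: 26.72, -15: 26.64, -9: 26.2, -3: 26.09, 3: 26.05, 9: 26.32, 15: 26.14, 21: 25.69, 27: 25.38, 33: 25.42, 39: 25.81, 45: 25.86, 51: 25.45, 57: 25.08, 63: 25.18, 69: 25.6, 75: 25.48, 81: 24.89, 87: 24.65, 93: 24.85, 99: 25.11, 105: 25.07, 111: 24.67, 117: 24.44, 123: 24.62, 129: 24.83, 135: 25.1, 141: 24.71, 147: 24.57, 153: 24.63, 159: 25.14, 165: 25.55, 171: 25.21, 177: 24.89}
[327.6 153.1] [(np.float64(102.0), np.float64(31.1)), (np.float64(100.6), np.float64(25.2))]
[317.2 155.2] [(np.float64(119.9), np.float64(30.5)), (np.float64(125.0)
[... 3142 characters left out ...]
.float64(20.5)), (np.float64(-96.4), np.float64(32.5))]
[321.2 223.6] [(np.float64(-83.1), np.float64(20.7)), (np.float64(-81.0), np.float64(33.6))]
[331.9 222.8] [(np.float64(-59.9), np.float64(20.9)), (np.float64(-64.9), np.float64(33.6))]
[341.9 217.1] [(np.float64(-34.7), np.float64(20.6)), (np.float64(-47.2), np.float64(31.7))]
[347.6 209.9] [(np.float64(-14.2), np.float64(20.4)), (np.float64(-32.4), np.float64(29.3))]
[354.9 188.2] [(np.float64(32.0), np.float64(24.7)), (np.float64(10.2), np.float64(26.5))]
[350.8 172.1] [(np.float64(58.9), np.float64(28.7)), (np.float64(42.6), np.float64(26.0))]
[339.2 161.2] [(np.float64(81.5), np.float64(31.0)), (np.float64(72.7), np.float64(25.6))]
```

Emit:
{"fn": "apply_moves", "kwargs": {
  "commands": [
    [0, 0, 2, 0, 0, 0.13],
    [0, 0, 2, 0, 0, 0.13],
    [0, 0, 3, 0, 0, 0],
    [0, 0, 2, 0, 0, 0],
    [0, 0, 0, 0, 0, 0]
  ]
}}

```text
clock: 3.1
position: [0.495, 0.1092, 0.0981]
ee_rot: [3.141, -0.059, -0.003]
force: [-1.0, 0.3, -0.6]
width: 0.999
```

Run:
```python
from snap import *
snap('wrist','w3')
```

```text
3.1 [0.495  0.1092 0.0981] [[0.999, -0.038, -0.002], [-0.038, -0.999, -0.0], [-0.002, 0.0, -1.0]] [-0.98  0.27 -0.63] 0.9987580582106117
```

View pics/w3.png

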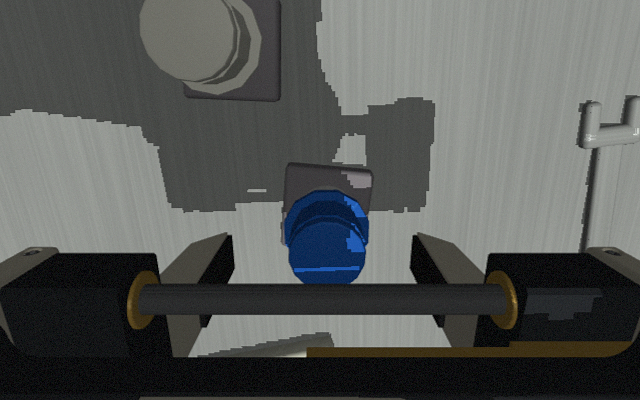

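The cap is centred between the jaws at column 327, so I descend onto it and grip.

Emit:
{"fn": "apply_moves", "kwargs": {
  "commands": [
    [0.06, 0, 1.3, 0, 0, 0],
    [0, 0, 1.15, 0, 0, 0],
    [0, 0, 0, 0, 0, 0]
  ]
}}

```text
clock: 3.45
position: [0.4957, 0.1089, 0.0733]
ee_rot: [3.141, -0.061, -0.002]
force: [0.2, -0.3, 0.6]
width: 1.001
```

Emit:
{"fn": "apply_moves", "kwargs": {
  "commands": [
    [0, 0, 0, 0, 0, 0],
    [0, 0, 0, 0, 0, 0],
    [0, 0, 0, 0, 0, 0],
    [0, 0, 0, 0, 0, 0],
    [0, 0, 0, 0, 0, 0]
  ],
  "claw": 1,
  "newtons": 30
}}

```text
clock: 3.95
position: [0.4963, 0.1089, 0.0744]
ee_rot: [-3.141, 0.061, -0.0]
force: [-0.8, 0.7, -0.5]
width: 0.613
```

Emit:
{"fn": "apply_moves", "kwargs": {
  "commands": [
    [0, 0, 0, 0, 0, 0],
    [0, 0, 0, 0, 0, 0],
    [0, 0, 0, 0, 0, 0],
    [0, 0, 0, 0, 0, 0],
    [0, 0, 0, 0, 0, 0]
  ]
}}

```text
clock: 4.45
position: [0.4964, 0.1089, 0.0743]
ee_rot: [-3.141, 0.061, -0.001]
force: [0.2, 0.2, 0.0]
width: 0.438
```

Width 0.438 × 92 mm ≈ 40 mm, which matches the flats. Lifting.

Emit:
{"fn": "apply_moves", "kwargs": {
  "commands": [
    [0, 0, -1, 0, 0, 0],
    [0, 0, -1, 0, 0, 0],
    [0, 0, -1.5, 0, 0, 0],
    [0, 0, -2, 0, 0, 0],
    [0, 0, -2, 0, 0, 0]
  ],
  "newtons": 40
}}

```text
clock: 4.95
position: [0.4957, 0.1088, 0.1507]
ee_rot: [-3.141, 0.062, 0.001]
force: [0.7, -0.1, -0.3]
width: 0.43
```

Emit:
{"fn": "apply_moves", "kwargs": {
  "commands": [
    [0, 0, 0, 0, 0, 0],
    [0, 0, 0, 0, 0, 0],
    [0, 0, 0, 0, 0, 0]
  ]
}}

```text
clock: 5.25
position: [0.4955, 0.1089, 0.1488]
ee_rot: [3.141, -0.061, -0.002]
force: [-0.3, -0.1, -1.1]
width: 0.431
```

Run:
```python
from snap import *
snap('wrist','w4')
snap('side','s4',(200,100,400,260),4)
```

```text
5.25 [0.4955 0.1089 0.1488] [[0.999, -0.039, -0.001], [-0.039, -0.999, -0.0], [-0.001, 0.0, -1.0]] [-0.32 -0.06 -1.07] 0.43115936404207106
5.3 [0.4955 0.1089 0.1486] [[0.999, -0.039, -0.001], [-0.039, -0.999, -0.0], [-0.001, 0.0, -1.0]] [ 0.68 -0.84  0.12] 0.4306546694328253
```

View pics/w4.png

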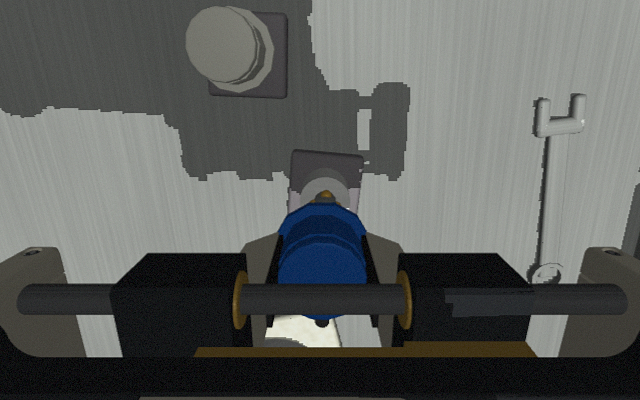

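View pics/s4.png

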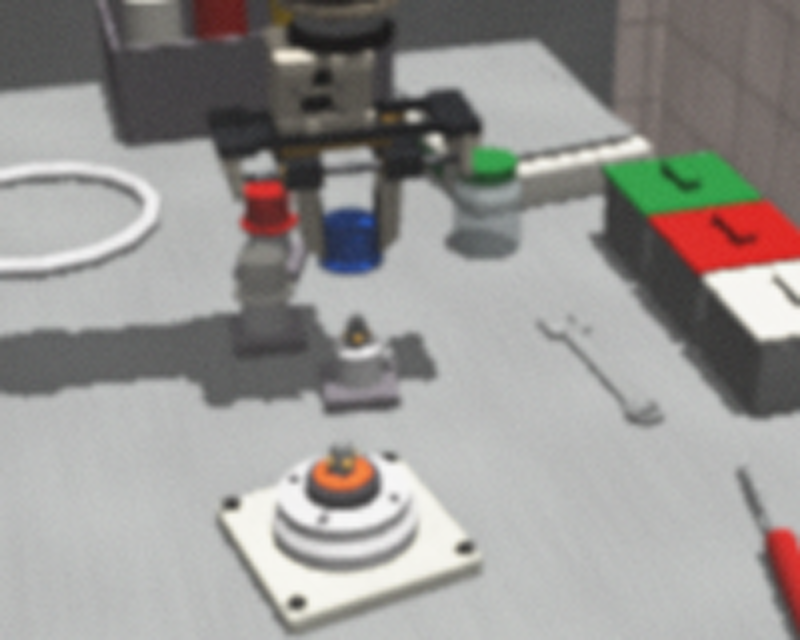

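The side view shows the cap hanging in the fingers above its bare stand post, with the other caps in place. Next I move near the hub for a wrist-camera measurement.

Emit:
{"fn": "apply_moves", "kwargs": {
  "commands": [
    [-1.6, 4.6, 0, 0, 0, 0],
    [-1.6, 4.6, 0, 0, 0, 0],
    [-1.6, 4.6, 0, 0, 0, 0],
    [0, 0, 0, 0, 0, 0],
    [0, 0, 0, 0, 0, 0]
  ]
}}

```text
clock: 5.85
position: [0.4423, -0.028, 0.149]
ee_rot: [-3.141, 0.066, 0.001]
force: [0.5, 1.5, -0.7]
width: 0.433
```

Run:
```python
from snap import *
snap('wrist','w5')
c=load('w5.npz'); cv2.imwrite("pics/w5z.png",cv2.resize(c["p"][80:300,220:420,::-1],None,fx=2.7,fy=2.7,interpolation=cv2.INTER_CUBIC))
```

```text
5.85 [ 0.4423 -0.028   0.149 ] [[0.999, -0.042, -0.001], [-0.042, -0.999, 0.0], [-0.001, -0.0, -1.0]] [ 0.46  1.52 -0.7 ] 0.4326279425716042
```

View pics/w5z.png

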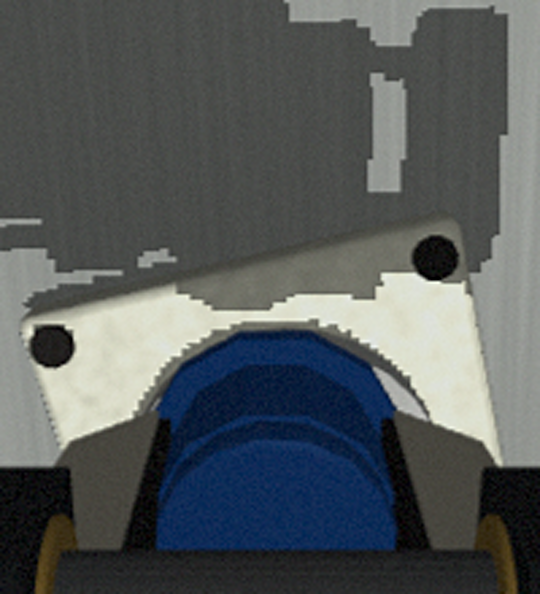

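The cap hides the stud at about 60 mm off, so I back off another 55 mm.

Emit:
{"fn": "apply_moves", "kwargs": {
  "commands": [
    [0, -3, 0, 0, 0, 0],
    [0, -2.5, 0, 0, 0, 0],
    [0, 0, 0, 0, 0, 0],
    [0, 0, 0, 0, 0, 0]
  ]
}}

```text
clock: 6.3
position: [0.4452, 0.0294, 0.1489]
ee_rot: [3.141, -0.055, -0.001]
force: [-0.1, -0.5, -0.1]
width: 0.433
```

Run:
```python
from snap import *
snap('wrist','w6')
c=load('w6.npz'); cv2.imwrite("pics/w6z.png",cv2.resize(c["p"][80:300,220:420,::-1],None,fx=2.7,fy=2.7,interpolation=cv2.INTER_CUBIC))
```

```text
6.3 [0.4452 0.0294 0.1489] [[0.999, -0.035, -0.0], [-0.035, -0.999, -0.0], [-0.0, 0.0, -1.0]] [-0.13 -0.47 -0.11] 0.43297734204553967
```

View pics/w6z.png

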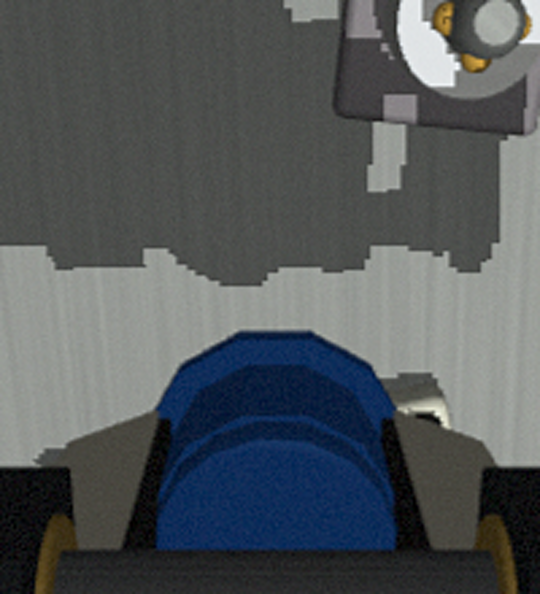

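Image-up is tool −y, so the view has to be taken from beyond the hub. I cross over it; the cap's underside is about 0.119, clear of the 0.088 stud tip.

Emit:
{"fn": "apply_moves", "kwargs": {
  "commands": [
    [0, 4.8, 0, 0, 0, 0],
    [0, 4.8, 0, 0, 0, 0],
    [0, 4.8, 0, 0, 0, 0],
    [0, 4.2, 0, 0, 0, 0],
    [0, 0, 0, 0, 0, 0]
  ]
}}

```text
clock: 6.85
position: [0.4367, -0.1649, 0.1497]
ee_rot: [3.137, -0.076, 0.002]
force: [0.6, -0.2, -0.7]
width: 0.432
```

Emit:
{"fn": "apply_moves", "kwargs": {
  "commands": [
    [0, 0, 0, 0, 0, 0],
    [0, 0, 0, 0, 0, 0]
  ]
}}

```text
clock: 7.05
position: [0.4376, -0.1572, 0.149]
ee_rot: [-3.14, 0.06, 0.001]
force: [0.3, -0.0, -0.6]
width: 0.432
```

Run:
```python
from snap import *
snap('wrist','w7')
c=load('w7.npz'); cv2.imwrite("pics/w7z.png",cv2.resize(c["p"][80:300,220:420,::-1],None,fx=2.7,fy=2.7,interpolation=cv2.INTER_CUBIC))
```

```text
7.05 [ 0.4376 -0.1572  0.149 ] [[0.999, -0.038, -0.001], [-0.038, -0.999, 0.001], [-0.001, -0.001, -1.0]] [ 0.29 -0.05 -0.64] 0.43206517360182267
```

View pics/w7z.png

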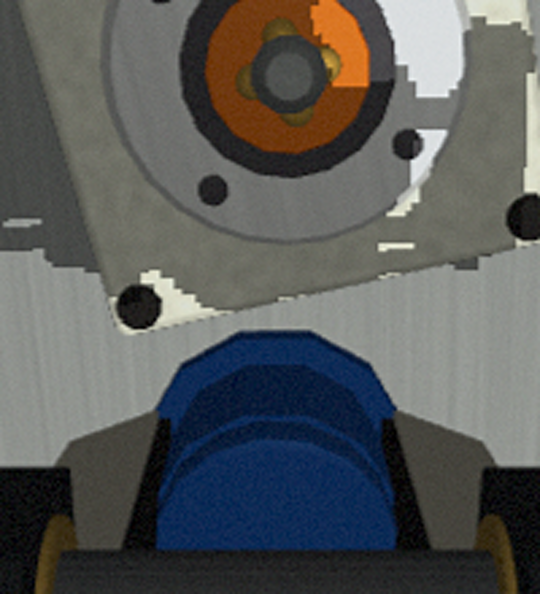

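Run:
```python
from h import *
from scipy.spatial.transform import Rotation as R
c=load("w7.npz"); p=c["p"]; hsv=cv2.cvtColor(p,cv2.COLOR_RGB2HSV); H,S,V=[hsv[...,i].astype(int) for i in range(3)]
P=cloud(c); r=R.from_rotvec(c["rot"]); T=lambda X:(r.inv().apply(X-c["pos"])*1e3).round(2)
near=(c["d"]>.05)&(np.hypot(P[...,0]-.441,P[...,1]+.089)<.05)
# washer outer contour -> world plane
def circ(m,z,nm):
    k=max(cv2.findContours(m.astype(np.uint8),0,cv2.CHAIN_APPROX_NONE)[0],key=cv2.contourArea)
    k=cv2.convexHull(k)[:,0]
    Q=np.array([ray(c,q,z)[:2] for q in k])*1e3
    A=np.c_[2*Q,np.ones(len(Q))]; s=np.linalg.lstsq(A,(Q**2).sum(1),rcond=None)[0]; rad=np.sqrt(s[2]+s[0]**2+s[1]**2)
    X=np.array([s[0],s[1],z*1e3])/1e3; print(nm,s[:2].round(2),"r",rad.round(2),"tool",T(X),"resid",np.abs(np.hypot(*(Q-s[:2]).T)-rad).max().round(2))
circ(near&(H<20)&(S>150),.066,"washer")
circ(near&(H<28)&(S>100)|(near&(V<70)&(np.hypot(P[...,0]-.441,P[...,1]+.089)<.03)),.062,"boss")
m=near&(P[...,2]>.080)&(P[...,2]<.1); m=cv2.morphologyEx(m.astype(np.uint8),cv2.MORPH_OPEN,np.ones((3,3)))>0
print("tip depth",P[m].mean(0).round(4),np.percentile(P[m][:,2],[50,95]),m.sum())
g=cv2.cvtColor(p,cv2.COLOR_RGB2GRAY); sub=g[92:122,312:342].astype(int)
t=near&(S<60)&(P[...,2]>.086); v,u=np.nonzero(t); print("tipface",t.sum(),u.mean(),v.mean(),ray(c,(u.mean(),v.mean()),.088).round(4),T(ray(c,(u.mean(),v.mean()),.088)))
v,u=np.nonzero(near&(P[...,2]>.05)&(P[...,2]<.1)); 
for w in((326.7,107.0),): print("tip eye",T(ray(c,w,.088)),ray(c,w,.088).round(4))
for q in((308.9,203),(335.6,203)): print("flange",T(ray(c,q,.1247)))
b=(p[...,2].astype(int)-p[...,0]>25); b[:190]=0; v,u=np.nonzero(b)
for row in range(200,232,3):
    uu=np.nonzero(b[row])[0]; 
    if len(uu): print(row,uu.min(),uu.max(),T(ray(c,(uu.min()-.5,row),.1247)),T(ray(c,(uu.max()+.5,row),.1247)))
print(cv2.resize(sub.astype(np.uint8),(15,15),interpolation=cv2.INTER_AREA))
```

```text
washer [441.56 -87.3 ] r 19.23 tool [  1.28 -69.91  83.04] resid 0.22
boss [441.5  -87.36] r 25.5 tool [  1.22 -69.85  87.04] resid 0.62
tip depth [ 0.4415 -0.0869  0.0861] [0.086672   0.08929437] 652
tipface 13245 334.30736126840316 316.40543601359 [ 0.442  -0.2274  0.088 ] [ 7.13 70.1  60.95]
tip eye [  1.34 -70.4   61.04] [ 0.4417 -0.0868  0.088 ]
flange [ -7.95 -25.64  24.32]
flange [  5.48 -25.63  24.31]
203 308 335 [ -8.65 -25.64  24.32] [  5.43 -25.63  24.31]
206 303 340 [-11.19 -24.04  24.32] [  7.97 -24.03  24.31]
209 298 346 [-13.75 -22.43  24.32] [ 11.03 -22.42  24.3 ]
212 293 351 [-16.32 -20.81  24.32] [ 13.6 -20.8  24.3]
215 287 356 [-19.41 -19.18  24.32] [ 16.18 -19.17  24.3 ]
218 285 358 [-20.49 -17.55  24.32] [ 17.25 -17.53  24.3 ]
221 284 360 [-21.05 -15.9   24.32] [ 18.33 -15.89  24.3 ]
224 282 361 [-22.14 -14.24  24.32] [ 18.9  -14.23  24.29]
227 280 363 [-23.23 -12.58  24.32] [ 19.98 -12.56  24.29]
230 278 365 [-24.32 -10.9   24.32] [ 21.07 -10.89  24.29]
[[ 70  69  61  61  72  75  75  69  62  61  72  70 108 107 139]
 [ 70  70  63  58  57  49  54  52  54  55  57  69  72  97 143]
 [ 69  72  57  49  52  54  56  56  58  56  54  54  60  68  73]
 [ 70  65  48  51  52  55  62  64  62  62  60  57  52  77 105]
 [ 71  53  49  52  57  71  77  77  78  74  63  59  58  74 134]
 [ 61  48  50  54  74  77  79  80  80  77  76  60  57  51 142]
 [ 57  46  51  63  82  80  79  79  79  79  81  69  55  52  97]
 [ 55  47  50  74  80  80  79  79  81  77  79  76  58  53  59]
 [ 57  43  48  71  81  82  82  81  84  80  78  74  54  53  54]
 [ 56  44  46  70  81  78  80  84  82  80  81  74  55  51  56]
 [ 66  42  42  50  78  78  78  79  80  80  81  61  53  49  66]
 [ 65  53  46  44  59  76  77  80  79  79  67  51  48  58  67]
 [ 59  58  45  42  45  50  64  67  64  53  46  48  50  67  71]
 [ 69  67  63  50  41  42  43  43  44  45  43  49  62  68  67]
 [ 68  66  70  69  56  44  42  43  41  47  65  70  70  67  68]]
```

The wrist view shows the stud tip at about (327,107), the washer fit at radius 19.2 mm (19.5 expected) and the cap flange's far edge at row 203. Relative to the imaged cap, the stud lies at tool (+2.7, −69.3) mm.

Emit:
{"fn": "apply_moves", "kwargs": {
  "commands": [
    [0.27, -2.5, 0, 0, 0, 0],
    [0, -2.5, 0, 0, 0, 0],
    [0, -1.93, 0, 0, 0, 0],
    [0, 0, 0, 0, 0, 0],
    [0, 0, 0, 0, 0, 0]
  ]
}}

```text
clock: 7.6
position: [0.4432, -0.0877, 0.1492]
ee_rot: [-3.141, 0.056, 0.0]
force: [-0.5, -0.0, -0.5]
width: 0.43
```

Emit:
{"fn": "apply_moves", "kwargs": {
  "commands": [
    [0, 0, 0, 0, 0, 0],
    [0, 0, 0, 0, 0, 0]
  ]
}}

```text
clock: 7.8
position: [0.4431, -0.0895, 0.1493]
ee_rot: [3.141, -0.063, 0.0]
force: [-0.1, -0.4, 0.2]
width: 0.431
```

Run:
```python
from snap import *
for i in range(1): snap('side','s8',(230,140,350,260),5)
snap('top','t8',(290,190,400,290),5)
s=arm.observe(); print(s["position"].round(4))
```

```text
7.8 [ 0.4431 -0.0895  0.1493] [[0.999, -0.04, 0.0], [-0.04, -0.999, -0.0], [0.0, 0.0, -1.0]] [-0.07 -0.35  0.16] 0.4309468856540202
7.85 [ 0.4431 -0.0895  0.1493] [[0.999, -0.04, 0.0], [-0.04, -0.999, -0.0], [0.0, 0.0, -1.0]] [-0.1  -0.22  0.36] 0.4315595735037531
[ 0.4431 -0.0895  0.1493]
```

View pics/s8.png

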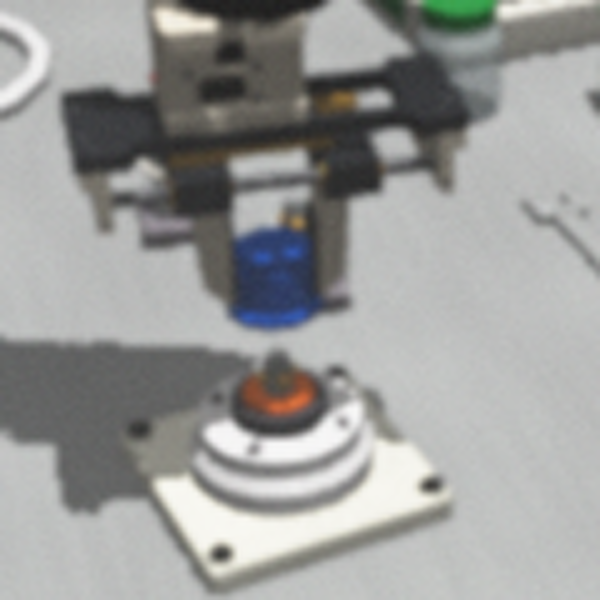

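Run:
```python
from h import *
c=load("s8.npz"); p=c["p"].astype(int)
b=(p[...,2]-p[...,0]>30); 
for v in range(194,206):
    u=np.nonzero(b[v,270:300])[0]+270
    if len(u): print(v,u.min(),u.max(),(u.min()+u.max())/2)
h=cv2.cvtColor(c["p"],cv2.COLOR_RGB2HSV).astype(int); o=(h[...,0]<18)&(h[...,1]>130); o[:,:270]=0;o[:,300:]=0;o[:205]=0;o[:235]&=True
for v in range(212,224):
    u=np.nonzero(o[v])[0]
    if len(u): print("or",v,u.min(),u.max(),(u.min()+u.max())/2)
g=c["p"].sum(2)/3
for v in range(209,217): print(v,g[v,278:294].round(0).astype(int))
for X in ((.4425,-.0885,.12),(.4425,-.0885,.088),(.4425,-.0885,.066),(.4425,-.0885,.062),(.4425,-.0865,.12),(.4445,-.0885,.12)): print(X,proj(c,X).round(2))
```

```text
194 278 290 284.0
195 278 290 284.0
196 279 290 284.5
197 279 290 284.5
198 279 291 285.0
199 279 293 286.0
200 279 293 286.0
201 277 293 285.0
202 277 292 284.5
203 277 291 284.0
204 278 290 284.0
205 281 287 284.0
or 215 290 290 290.0
or 216 280 291 285.5
or 217 279 291 285.0
or 218 279 292 285.5
or 219 279 292 285.5
or 220 280 291 285.5
or 221 282 289 285.5
or 222 284 287 285.5
209 [188 194 191 193 190 182 166 163 167 179 189 192 190 193 191 193]
210 [167 175 179 183 178 157 135 125 128 153 180 191 191 193 193 193]
211 [132 135 142 157 156 125 103  94 100 123 164 182 190 191 191 194]
212 [103 107 126 147 137  99  85  82  83  99 132 160 177 184 191 193]
213 [102 102 122 138 121  90  80  77  79  83  99 125 145 158 168 179]
214 [107 102 107 115  99  80  75  78  78  78  85  93 102 112 130 152]
215 [ 97  94  89  92  88  79  76  79  85  83  80  82  84  89  97 111]
216 [89 81 85 85 79 76 79 76 83 82 80 84 87 85 79 88]
(0.4425, -0.0885, 0.12) [283.98 199.82]
(0.4425, -0.0885, 0.088) [284.55 210.13]
(0.4425, -0.0885, 0.066) [284.93 217.01]
(0.4425, -0.0885, 0.062) [285.   218.24]
(0.4425, -0.0865, 0.12) [283.81 199.43]
(0.4445, -0.0885, 0.12) [284.74 199.7 ]
```

View pics/t8.png

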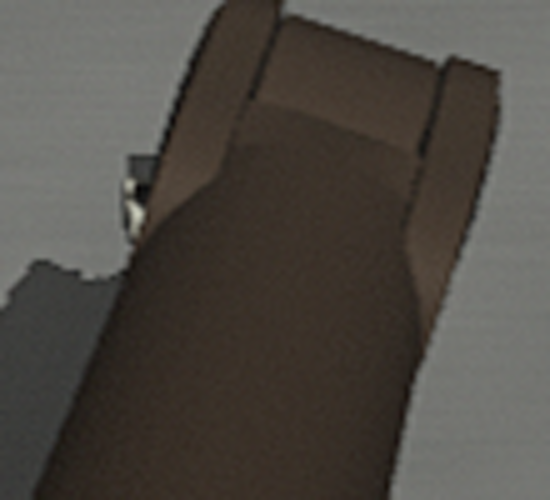

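The side view puts the cap axis within about 0.5 mm of the stud axis in x (washer at column 285.5, flange at 284.2, expected shift −0.95). I trim y by 1.2 mm and descend to just above the balls.

Emit:
{"fn": "apply_moves", "kwargs": {
  "commands": [
    [0.02, -0.12, 1, 0, 0, 0],
    [0, 0, 1, 0, 0, 0],
    [0, 0, 0.7, 0, 0, 0],
    [0, 0, 0, 0, 0, 0],
    [0, 0, 0, 0, 0, 0]
  ]
}}

```text
clock: 8.4
position: [0.4431, -0.0878, 0.1219]
ee_rot: [3.141, -0.062, -0.001]
force: [-0.5, -0.8, 0.5]
width: 0.431
```

Emit:
{"fn": "apply_moves", "kwargs": {
  "commands": [
    [0, 0, 0.4, 0, 0, 0],
    [0, 0, 0.4, 0, 0, 0],
    [0, 0, 0, 0, 0, 0],
    [0, 0, 0, 0, 0, 0]
  ]
}}

```text
clock: 8.8
position: [0.4433, -0.0877, 0.1142]
ee_rot: [-3.141, 0.061, 0.0]
force: [0.3, -1.1, -1.1]
width: 0.432
```

Run:
```python
from snap import *
snap('side','s9',(230,140,350,260),5)
for i in range(3):
    s=arm.observe(); print(s["position"].round(4),s["force"].round(2),s["ft_torque"].round(2))
```

```text
8.8 [ 0.4433 -0.0877  0.1142] [[0.999, -0.039, -0.0], [-0.039, -0.999, 0.0], [-0.0, -0.0, -1.0]] [ 0.34 -1.14 -1.11] 0.43233868924560437
[ 0.4434 -0.0877  0.1143] [-0.98 -0.16 -0.88] [-0.1   0.13 -0.02]
[ 0.4434 -0.0877  0.1143] [-0.98 -0.16 -0.88] [-0.1   0.13 -0.02]
[ 0.4434 -0.0877  0.1143] [-0.98 -0.16 -0.88] [-0.1   0.13 -0.02]
```

View pics/s9.png

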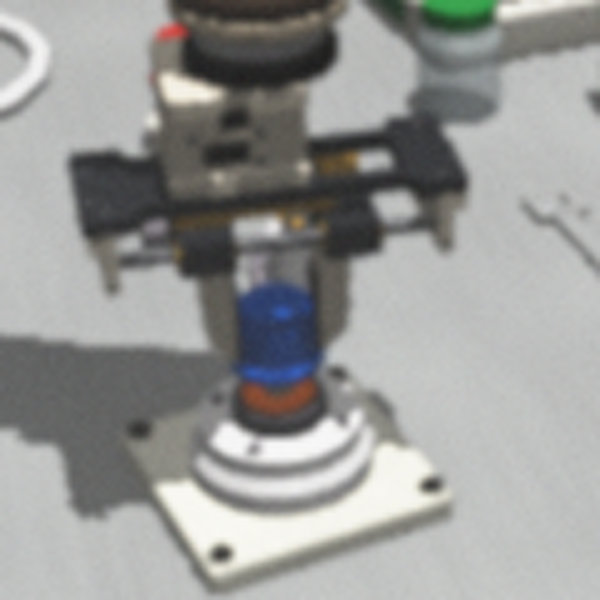

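The cap is over the stud tip with no contact forces. Pressing down in small steps.

Emit:
{"fn": "apply_moves", "kwargs": {
  "commands": [
    [0, 0, 0.25, 0, 0, 0],
    [0, 0, 0.25, 0, 0, 0],
    [0, 0, 0.1, 0, 0, 0],
    [0, 0, 0, 0, 0, 0]
  ]
}}

```text
clock: 9.25
position: [0.4433, -0.0876, 0.1081]
ee_rot: [-3.141, 0.061, 0.0]
force: [-0.1, 0.1, -0.6]
width: 0.429
```

Emit:
{"fn": "apply_moves", "kwargs": {
  "commands": [
    [0, 0, 0.2, 0, 0, 0],
    [0, 0, 0.2, 0, 0, 0],
    [0, 0, 0.2, 0, 0, 0],
    [0, 0, 0, 0, 0, 0],
    [0, 0, 0, 0, 0, 0]
  ]
}}

```text
clock: 9.75
position: [0.4431, -0.0874, 0.102]
ee_rot: [-3.141, 0.061, 0.001]
force: [0.2, 2.0, -2.2]
width: 0.43
```

Emit:
{"fn": "apply_moves", "kwargs": {
  "commands": [
    [0, 0, 0.2, 0, 0, 0],
    [0, 0, 0.2, 0, 0, 0],
    [0, 0, 0.2, 0, 0, 0],
    [0, 0, 0, 0, 0, 0],
    [0, 0, 0, 0, 0, 0]
  ]
}}

```text
clock: 10.25
position: [0.4435, -0.0879, 0.0962]
ee_rot: [3.141, -0.062, 0.0]
force: [0.2, 1.6, -0.5]
width: 0.433
```

Emit:
{"fn": "apply_moves", "kwargs": {
  "commands": [
    [0, 0, 0.15, 0, 0, 0],
    [0, 0, 0, 0, 0, 0],
    [0, 0, 0, 0, 0, 0]
  ]
}}

```text
clock: 10.55
position: [0.4437, -0.0878, 0.0949]
ee_rot: [3.141, -0.062, 0.001]
force: [0.3, 0.2, 2.1]
width: 0.432
```

Emit:
{"fn": "apply_moves", "kwargs": {
  "commands": [
    [0, 0, 0.1, 0, 0, 0],
    [0, 0, 0.05, 0, 0, 0],
    [0, 0, 0, 0, 0, 0],
    [0, 0, 0, 0, 0, 0]
  ]
}}

```text
clock: 10.95
position: [0.4437, -0.0879, 0.0935]
ee_rot: [-3.141, 0.062, -0.001]
force: [-1.1, -0.3, 7.1]
width: 0.43
```

Emit:
{"fn": "apply_moves", "kwargs": {
  "commands": [
    [0, 0, 0.05, 0, 0, 0],
    [0, 0, 0, 0, 0, 0],
    [0, 0, 0, 0, 0, 0]
  ]
}}

```text
clock: 11.25
position: [0.4436, -0.0879, 0.0931]
ee_rot: [-3.141, 0.062, -0.001]
force: [-1.6, -1.4, 8.9]
width: 0.431
```

Emit:
{"fn": "apply_moves", "kwargs": {
  "commands": [
    [0, 0, 0.03, 0, 0, 0],
    [0, 0, 0, 0, 0, 0],
    [0, 0, 0, 0, 0, 0],
    [0, 0, 0, 0, 0, 0]
  ]
}}

```text
clock: 11.65
position: [0.4437, -0.0878, 0.0928]
ee_rot: [-3.141, 0.062, -0.001]
force: [-2.6, 0.4, 9.6]
width: 0.429
```

Run:
```python
from snap import *
snap('side','s10',(230,140,350,260),5)
snap('wrist','w10')
for i in range(6):
    vision.get_image('side'); s=arm.observe(); print(s["position"].round(4),s["force"].round(2),s["ft_torque"].round(2))
c=load("s10.npz"); p=c["p"].astype(int); b=(p[...,2]-p[...,0]>30)
for v in range(208,226):
    u=np.nonzero(b[v,270:300])[0]+270
    if len(u): print(v,u.min(),u.max())
for X in((.443,-.0885,.064),(.443,-.0885,.1)): print(proj(c,X))
```

```text
11.65 [ 0.4437 -0.0878  0.0928] [[0.999, -0.039, 0.001], [-0.039, -0.999, 0.0], [0.001, -0.0, -1.0]] [-2.57  0.38  9.62] 0.4291853854498607
11.7 [ 0.4437 -0.0878  0.0929] [[0.999, -0.039, 0.001], [-0.039, -0.999, 0.0], [0.001, -0.0, -1.0]] [-1.5  -0.48  9.95] 0.42969442101783345
[ 0.4436 -0.0878  0.0928] [-2.05 -0.24  9.03] [-0.12  0.53  0.  ]
[ 0.4437 -0.0879  0.0928] [-2.25 -0.03  9.07] [-0.07  0.5   0.01]
[ 0.4436 -0.0878  0.0928] [-2.17  0.43 10.25] [-0.17  0.47 -0.01]
[ 0.4436 -0.0879  0.0928] [-1.67  0.05  9.58] [-0.08  0.46 -0.  ]
[ 0.4436 -0.0878  0.0928] [-1.42  0.15  8.81] [-0.11  0.52  0.01]
[ 0.4436 -0.0879  0.0928] [-1.77 -0.59 10.1 ] [-0.12  0.48  0.07]
208 279 292
209 279 292
210 279 291
211 279 291
212 279 291
213 280 291
214 280 291
215 280 291
216 280 292
217 280 294
218 280 294
219 279 294
220 278 293
221 278 292
222 279 291
223 281 289
[285.14928626 217.59631148]
[284.5246635  206.27267488]
```

View pics/s10.png

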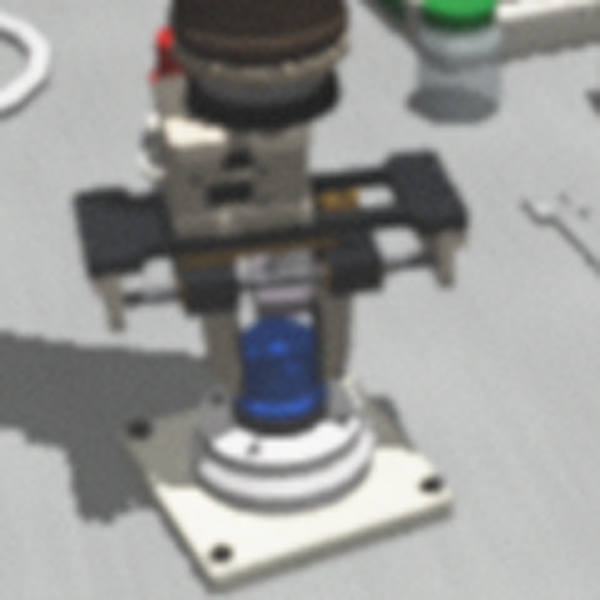

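View pics/w10.png

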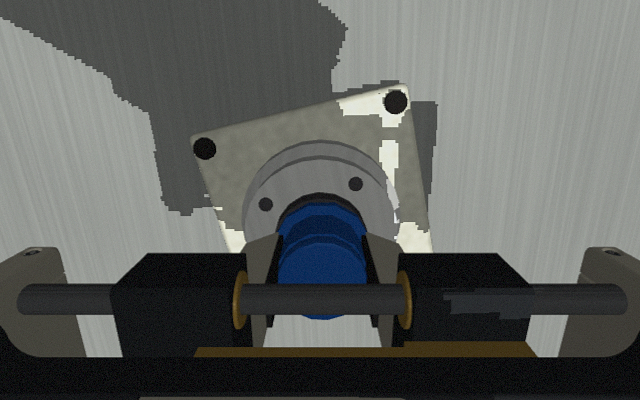

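The cap is down on the boss area with Fz about 9.6 N. There is a small side load of about −2 N in x, so I trim 0.5 mm to relieve it.

Emit:
{"fn": "apply_moves", "kwargs": {
  "commands": [
    [-0.05, 0, 0.02, 0, 0, 0],
    [0, 0, 0, 0, 0, 0],
    [0, 0, 0, 0, 0, 0],
    [0, 0, 0, 0, 0, 0],
    [0, 0, 0, 0, 0, 0]
  ]
}}

```text
clock: 12.55
position: [0.4436, -0.0878, 0.0928]
ee_rot: [-3.141, 0.062, -0.003]
force: [-0.3, -1.0, 10.1]
width: 0.431
```

Run:
```python
from cell import arm,vision,order
import numpy as np
a=[]
for i in range(5):
    vision.get_image('side'); s=arm.observe(); a.append(np.r_[s["position"],s["force"],s["width"]])
print(np.mean(a,0).round(4))
if np.mean(a,0)[5]>7.5: print(order.sign_off())
```

```text
[ 0.4436 -0.0878  0.0928 -0.8315  0.1156 10.0479  0.4319]
the job is handed in; nothing more can be done
None
```

I pulled the blue cap off its stand, centred it over the hub's stud and pressed it past the sprung balls onto the washer. I handed the job in at about 12.8 s with the fingers still gripping it and pushing down. The hand-in reports no verdict.

- **Push:** the last readings averaged 10.0 N downward, with a side load under 1 N after a 0.5 mm trim.
- **Height:** the underside is about 63.5 mm up. I worked this out from the tool height at the grasp (tool z 92.8 mm), not by measuring it directly. At 4 N/mm that gives about 11 N on the washer, which agrees with the push.
- **Click:** the force turned to about −2 N (pulling down) at roughly 73 mm, so the balls caught the cap. I never saw the 8 N peak, because forces are only read at the end of each move.
- **Centring and tilt:** the tool is upright to about 0.003 rad. The cap is past the stud tip, so the bore should hold it within about 1.5 mm of the axis.
- **Camera disagreement:** the wrist camera read the gripped cap 1.6 mm off in tool x. I therefore used the stud's position relative to the cap rather than its absolute position.
- **Other objects:** I saw no contact with other objects. The later pictures show the white and red caps, the jar and the wrench apparently where they were. I did not re-measure them, or check the screwdriver, oil and dish after the start.

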